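# Push the basket of brass fittings into its corner of the stall display

## Robot

A 6-joint arm with a two-finger parallel gripper is mounted at the origin on the work surface. World frame = base frame: x ahead of the robot, y to its left, z up, the work surface at z = 0. Lengths are in mm, angles in rad, forces in N, time in s.
With the tool pointing down it reaches from about 275 to 1000 mm from the base axis. Payload 8.4 kg.
Tool frame: the origin (TCP) lies at the very end of the fingers, on their centre line; the grasp point (between the pads) lies 19 mm behind it; z points along the fingers, y is the direction in which the jaws open and shut (so a half turn about z gives the same grasp; the last joint's range is limited). The gripper opens to 85 mm and grips with 20 to 120 N. Pads are 22 mm wide; open, the fingers measure 114 mm over their backs; the gripper's body (76 mm by 85 mm) begins 54 mm behind the grasp point. The pads swing forward as they close: fully open they stand 13 mm farther back than shut.
Start: joints at [1.238, 0.353, 1.633, -0, 1.155, -0.002], TCP at [202.998, 591.117, 231.281] pointing down, gripper open.
Joint ranges: [-2.63, 2.63], [-0.92, 2.1], [0.06, 2.66], [-1.3, 4.44], [0, 2.69], [-3.02, 3.02]. Speed limits (rad/s): [2.22, 2.22, 2.79, 3.14, 3.14, 3.14].

## Interface

Orientations are given as [roll, pitch, yaw] about the fixed x, y, z axes, in that order (R = Rz(yaw) Ry(pitch) Rx(roll)).
In Python, from rig import r gives the robot as it stands.
- The arm moves only by the tool move_arm, never from a script. Its argument "increments" is a list of rows, each an object of numbers: "tx", "ty", "tz": the shift along the tool's x, y, z in cm; "rx", "ry", "rz": the turn, a rotation vector about the tool's x, y, z in degrees; "gripper": the gripper's target within -1 to 1 (fully open at 1, half-way at 0, shut at -1). A call has 1 to 12 rows; each row shifts and turns the commanded pose from where the row before left it, along the tool's axes as they then stand; what a row does not reach is not made up. A row lasts 1/10 s, in which the tool goes at most 50 mm and 8.59 degrees, less where a joint would pass 70% of its speed; a pose out of reach is approached as far as the arm can. A call is refused whole if a number of a shift passes 5 or a number of a turn 8.59, either way. A call with a gripper value outside its range is refused whole. The fingers move at their own pace and stop on an object; "squeeze" is the grip in N (left out, the last holds). Time passes only in rows, so rows that do not move let the fingers close. It gives the time, the measured TCP pose, the force and the opening at its end, in the units of the state.
- r.sense(): the state, without advancing time (a new reading comes with each control period).
- r.grab_frame(name): name is "side" or "top" or "wrist"; returns (picture, depth): 400x640x3 uint8, red, green, blue; 400x640 float32, mm along the optical axis (not along the pixel's ray), 0 where there is no reading.
- r.camera_model(name): a dict with "fx", "fy", "cx", "cy" (pixels), "R" (3x3) and "t" (3): a world point X has camera coordinates R X + t; the wrist camera has in their place "hand_eye" (4x4, takes a point from camera to tool coordinates, whose origin is the TCP and whose axes are the flange's). Camera axes: x right, y down, z forward; pixel columns grow to the right and rows downward; lengths in mm; the calibration is good to about 2 mm. A picture is of the moment at which its call begins: read the wrist's pose just before it. camera_model takes no time and is no camera call.
- r.sign_off(): hands the job in, once; it reports no verdict.
Trained networks look in the newest picture that a camera, given by its name, has taken for a name from the list of things; names that differ only in an ending like _2 or _b are one class to them, and where a whole thing is asked for, a point or a joint stands for the part that bears it (a point fixed in the world has none). Each returns a list of dicts, best first, with "confidence" (0 to 1); they miss things now and then, are a little off and sometimes report something else, mostly with a low value. They report only what shows in the picture. A call takes as long as a camera call. They do not tell look-alikes from the thing itself.
- r.cut_out(query, camera): "mask" (400x640 bool, what is visible of it) and "bbox" ([left, top, right, bottom] in pixels, round what is visible of it).
- r.place_of(query, camera): "location" ([row, column] in pixels: a listed point, or the origin of a listed thing).
The state is a dict: "clock": time; "qpos": joint angles; "qvel": joint speeds; "joint_efforts": joint torques, N m; "eef_pos": TCP position; "tcp_rot": TCP orientation; "contact_force": force on the tool from outside, world axes, zero at the start; "wrist_torque": the same for the moment, N m; "opening": opening from 0.0 (shut) to 1.0 (fully open).
Only numpy, scipy, OpenCV 4.12 (cv2) and the standard library are available. Lean on these libraries where they do the work, as an engineer would, in place of code of your own. Each camera call takes 0.05 s, during which the arm holds its last target. There are 200 camera calls.

## Task

Push the pink basket of brass fittings along the table until it stands in the corner of the display: its back flush against the front of the long wooden rail and its side flush against the green end block. Only push it gently with the fingers: it must not be pinched, lifted or tipped, and nothing else on the stall may be shifted.

Things in the scene. Friction and masses are not known exactly. Their poses are not given: they have to be found in the camera images.
- basket: Loose open pink basket of brass (yellow) fittings, 0.2 to 0.45 kg, to be pushed. 120 mm along its x, 140 along its y, 60 high, upright walls. Origin: centre of its underside. Starts on the robot's side of the rail, up to 0.3 rad out of line; slides under less than 10 N. When home its +x face is against the rail and one y face against the green block.
- rail: Fixed straight light-wood rail on the table, 620 mm along its y, 40 high, 24 thick; place and yaw vary. Origin: at table height on its front face (towards the robot), half-way along; x points square away from that face and from the robot, so the face is the plane x = 0 of this frame. Behind it is a fixed step, 20 mm high, with show knives.
- stop: Fixed green end block, 110 mm along x, 40 along y, 50 high, axes parallel to the rail's. Origin: centre of its underside, 60 mm in front of the rail's front face, 230 mm left or right of the rail's middle (either may occur). The basket belongs against the block's side that looks to the rail's middle.
- steel_basket: Loose bystander: a pink basket of the same size holding grey steel fittings, standing against the rail at the end opposite to the green block, 230 mm from the rail's middle. Origin: centre of its underside. Leave it alone.
- knife_a: Loose bystander: brown sheathed knife lying flat, 220 mm long along its x, 36 mm wide, 20 mm high; origin at the middle of its underside.
- knife_b: Loose bystander: sheathed knife with an orange handle, grey sheath, same size and origin as the brown one.
- paper_roll: Loose bystander: white paper roll standing upright, 64 mm across, 100 mm high; origin at the centre of its underside.
- jar: Loose bystander: amber glass jar with a pale label and grey lid, 70 mm across, 90 mm high; origin at the centre of its underside.
- tin: Loose bystander: red tin with a pale lid, 68 mm across, 50 mm high; origin at the centre of its underside.
- blank: Loose bystander: wooden knife-handle blank lying flat, 120 x 35 x 25 mm; origin at the centre of its underside.
Things that resemble listed ones, but are neither listed nor needed, are in the scene too. What is shaped like the basket but turquoise is not meant. Several things have the shape of the stop; the one meant has the colours described above.

How it is judged:
By the outcome, as a careful person would: the job done as asked, in the order asked, and still so for the second after the job is handed in, with the robot touching nothing.
It also fails if it takes over 48 s, if anything falls off the work surface, if the arm or the gripper's body presses on something with over 40 N, if the wrist force passes 120 N, or if a joint passes its speed limit or range.

## Working session

There is one attempt and no reset: what is moved stays moved. The work goes in short steps, Python scripts to look and compute and a tool call to move; the robot and the scene stay as the last step left them, time stands still between calls to the robot, and variables do not carry over. Pictures are saved under pics/ and viewed, about 8 in all and at most 12, crops included, and the job is handed in when it is done.

Besides the shell and the picture viewer there is one more tool, called after "Request:" as name([rows], argument=value, ...), one row to a line, values as JSON. move_arm: Moves the arm, as the interface text tells. Its arguments: {"type":"object","properties":{"increments":{"type":"array","items":{"type":"object","properties":{"tx":{"type":"number"},"ty":{"type":"number"},"tz":{"type":"number"},"rx":{"type":"number"},"ry":{"type":"number"},"rz":{"type":"number"},"gripper":{"type":"number"}}}},"squeeze":{"type":"number"}},"required":["increments"]}

```bash
ls; mkdir -p pics
python3 - <<'E'
from rig import r
import cv2,numpy as np
s=r.sense();print({k:np.round(v,3).tolist() for k,v in s.items()})
for n in("top","side"):
    p,d=r.grab_frame(n);cv2.imwrite(f"pics/{n}1.png",p[:,:,::-1]);np.save(f"pics/{n}1d.npy",d)
    m=r.camera_model(n);print(n,{k:np.round(v,3).tolist() for k,v in m.items()})
E
```

```text
pics
{'clock': 0.0, 'qpos': [1.238, 0.354, 1.634, 0.0, 1.155, -0.002], 'qvel': [-0.0, -0.0, 0.002, -0.002, -0.0, -0.0], 'joint_efforts': [0.001, -60.525, -34.208, 0.0, 0.009, 0.0], 'eef_pos': [202.854, 590.648, 230.534], 'tcp_rot': [-3.14, -0.0, 2.811], 'contact_force': [-0.428, -0.88, 0.651], 'wrist_torque': [0.019, 0.029, -0.016], 'opening': 0.997}
top {'fx': 367.298, 'fy': 367.298, 'cx': 317.711, 'cy': 196.914, 'R': [[0.023, -1.0, 0.007], [-0.98, -0.024, -0.196], [0.196, -0.003, -0.981]], 't': [-15.64, 543.903, 1094.849]}
side {'fx': 373.192, 'fy': 373.192, 'cx': 314.206, 'cy': 192.57, 'R': [[0.908, -0.42, -0.013], [-0.3, -0.626, -0.72], [0.294, 0.657, -0.694]], 't': [-472.991, 193.072, 1070.57]}
```

View pics/top1.png

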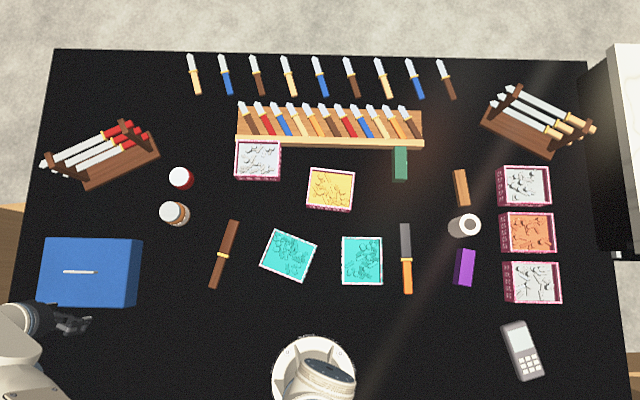

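View pics/side1.png

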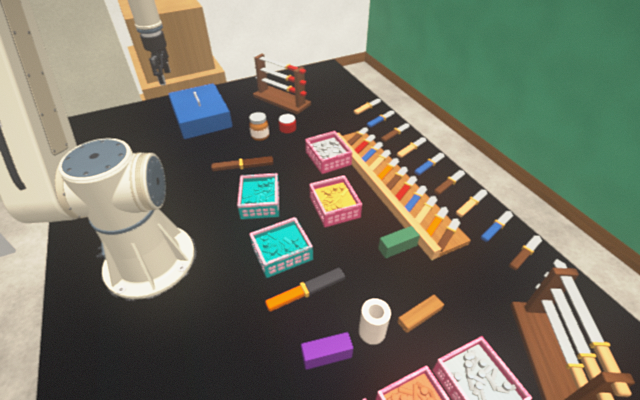

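The two pictures show these candidates, given as top-view pixels:
- **Baskets:** brass in pink at (330,188), which is the one wanted. The others are steel in pink (257,160), turquoise (290,255) and (362,260), and pink on the right at (525,186), (528,232) and (532,282), with steel, copper and steel.
- **Stop:** green block (400,163), which is the one wanted. The purple block (464,267) and the wooden blank (461,187) resemble it.
- **Rail front:** row about 147, columns 235–424. The stop is at the right (-y) end.

```bash
cat > h.py <<'E'
from rig import r
import cv2,numpy as np
def cloud(n,p,d):
    m=r.camera_model(n);v,u=np.indices(d.shape)
    c=np.stack([(u-m["cx"])/m["fx"]*d,(v-m["cy"])/m["fy"]*d,d],-1)
    X=(c-np.array(m["t"]))@np.array(m["R"])
    X[d<=0]=np.nan
    return X
def rect(P):
    (c,s,a)=cv2.minAreaRect(P[:,:2].astype(np.float32))
    a=a%90; a=a-90 if a>45 else a
    return np.round(c,1),np.round(s,1),round(a,2)
def proj(n,P):
    m=r.camera_model(n);c=np.array(P)@np.array(m["R"]).T+m["t"]
    return np.stack([c[...,0]/c[...,2]*m["fx"]+m["cx"],c[...,1]/c[...,2]*m["fy"]+m["cy"]],-1)
E
python3 - <<'E'
from h import *
for n,(bx,gx,rx) in {"top":((295,155,365,222),(385,138,415,190),(228,125,430,155)),"side":((302,170,368,230),(370,220,428,262),(335,128,445,262))}.items():
    p=cv2.imread(f"pics/{n}1.png");d=np.load(f"pics/{n}1d.npy");X=cloud(n,p,d)
    hsv=cv2.cvtColor(p,cv2.COLOR_BGR2HSV);H,S,V=[hsv[...,i].astype(int) for i in range(3)]
    def sel(b,k,z0,z1):
        m=np.zeros(d.shape,bool);m[b[1]:b[3],b[0]:b[2]]=1
        return X[m&k&(X[...,2]>z0)&(X[...,2]<z1)]
    b=sel(bx,V>60,53,70);print(n,"basket",len(b),rect(b),np.median(b[:,2]))
    g=sel(gx,(H>60)&(H<90)&(S>70),43,58);print(" green",len(g),rect(g),np.median(g[:,2]))
    w=sel(rx,(H>8)&(H<28)&(S>40)&(V>90),34,46);print(" rail",len(w),rect(w))
    # front edge: min x per y bin
    e=[]
    for y in range(-260,340,20):
        q=w[(abs(w[:,1]-y)<10)]
        if len(q)>3: e.append((y,np.percentile(q[:,0],5),len(q)))
    print(np.round(e,1).tolist())
    tb=X[(X[...,2]<15)&(X[...,2]>-15)&(X[...,0]>300)&(X[...,0]<700)];print(" table z",np.median(tb[:,2]))
for q in("basket","rail","stop","steel_basket"):
    try:
        for n in ("top",):
            print(q,[(np.round(o["location"],1).tolist(),round(o["confidence"],2)) for o in r.place_of(q,n)][:4])
    except Exception as ex: print(ex)
E
```

```text
top basket 308 (array([574.2, -40.2]), array([140.1, 121.5]), -5.55) 59.49629341052802
 green 375 (array([ 665.4, -265.4]), array([ 37.3, 107.7]), -1.53) 50.15631102160081
 rail 1512 (array([753.1, -35. ]), array([ 77.6, 617.2]), 1.52)
[[-260.0, 727.4, 70.0], [-240.0, 726.8, 52.0], [-220.0, 728.1, 72.0], [-200.0, 727.9, 52.0], [-180.0, 727.4, 43.0], [-160.0, 727.6, 42.0], [-140.0, 726.8, 49.0], [-120.0, 726.9, 48.0], [-100.0, 727.5, 45.0], [-80.0, 728.6, 42.0], [-60.0, 728.0, 64.0], [-40.0, 727.4, 57.0], [-20.0, 727.2, 48.0], [0.0, 729.3, 68.0], [20.0, 726.3, 54.0], [40.0, 728.7, 62.0], [60.0, 728.2, 63.0], [80.0, 727.4, 42.0], [100.0, 727.7, 42.0], [120.0, 728.1, 44.0], [140.0, 735.6, 28.0], [160.0, 735.1, 30.0], [180.0, 735.8, 29.0], [200.0, 738.9, 30.0], [220.0, 738.2, 45.0], [240.0, 737.4, 28.0], [260.0, 736.1, 29.0], [280.0, 728.5, 6.0]]
 table z 0.09610761898392318
side basket 373 (array([531.2, -44.8]), array([227.4, 156.7]), 3.9) 59.68839671390255
 green 429 (array([ 664.7, -266.3]), array([ 40.5, 107.7]), -0.16) 51.20384352219246
 rail 1949 (array([695.9, -36.7]), array([279.8, 619.1]), 0.08)
[[-260.0, 731.0, 97.0], [-240.0, 727.9, 78.0], [-220.0, 727.6, 95.0], [-200.0, 727.6, 101.0], [-180.0, 727.0, 48.0], [-160.0, 727.1, 42.0], [-140.0, 726.1, 51.0], [-120.0, 727.1, 44.0], [-100.0, 726.3, 48.0], [-80.0, 567.7, 106.0], [-60.0, 572.0, 141.0], [-40.0, 581.0, 140.0], [-20.0, 589.7, 112.0], [0.0, 597.1, 88.0], [20.0, 614.2, 81.0], [40.0, 727.9, 53.0], [60.0, 727.8, 70.0], [80.0, 728.3, 49.0], [100.0, 728.3, 25.0], [120.0, 727.7, 29.0], [140.0, 738.0, 17.0], [160.0, 742.6, 10.0], [180.0, 742.4, 14.0], [200.0, 745.7, 27.0], [220.0, 743.3, 33.0], [240.0, 744.4, 26.0], [260.0, 743.9, 9.0]]
 table z 1.2969464716512578
basket [([255.5, 291.5], 0.9), ([191.7, 330.8], 0.74)]
rail [([147.2, 325.9], 0.95)]
stop [([266.6, 461.5], 0.93), ([165.2, 399.2], 0.7)]
steel_basket [([147.2, 328.0], 0.73), ([162.8, 260.7], 0.69)]
```

Run:
```python
import cv2
a=cv2.imread("pics/top1.png")[95:225,220:440];cv2.imwrite("pics/crop1.png",cv2.resize(a,None,fx=3.6,fy=3.6,interpolation=cv2.INTER_CUBIC))
```

```text
(no output)
```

View pics/crop1.png

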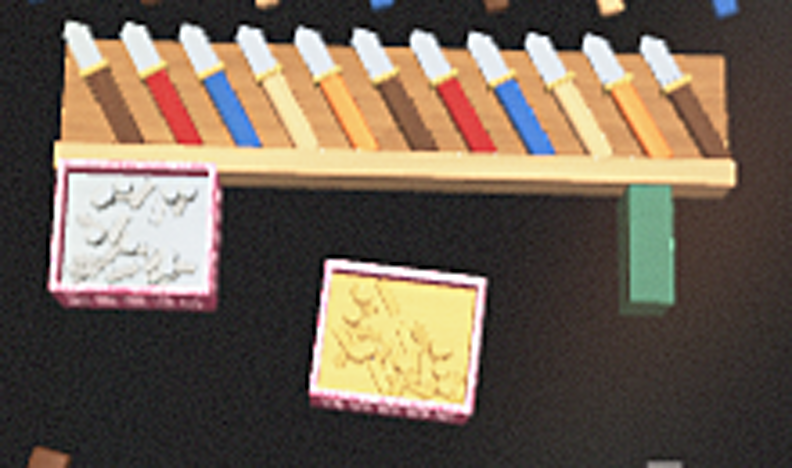

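Check on the crop: the brass basket is centred at crop (400,340), the green stop at (650,245), and the way between them is clear. Next I check the gap in front of the basket and the rail yaw.

Run:
```python
from h import *
p=cv2.imread("pics/top1.png");d=np.load("pics/top1d.npy");X=cloud("top",p,d)
hsv=cv2.cvtColor(p,cv2.COLOR_BGR2HSV);v,u=np.indices(d.shape)
for n,b in {"turq1":(255,222,325,290),"turq2":(335,230,388,290),"steel":(228,135,288,182),"knife":(396,220,416,296)}.items():
    m=(u>b[0])&(u<b[2])&(v>b[1])&(v<b[3])&(X[...,2]>(12 if n=="knife" else 50))&(X[...,2]<70)
    print(n,rect(X[m]),X[m][:,:2].min(0).round(),X[m][:,:2].max(0).round())
for n,lo in(("top",-250),("side",-250)):
    p=cv2.imread(f"pics/{n}1.png");d=np.load(f"pics/{n}1d.npy");X=cloud(n,p,d)
    m=(abs(X[...,2]-22)<12)&(abs(X[...,0]-727)<8)&(X[...,1]>-230)&(X[...,1]<115)
    q=X[m];print(n,"face",len(q),np.polyfit(q[:,1],q[:,0],1))
    m=(X[...,2]>10)&(X[...,2]<45)&(abs(X[...,1]+245)<8)&(X[...,0]>615)&(X[...,0]<715)
    q=X[m];print(n,"stop side",len(q),np.polyfit(q[:,0],q[:,1],1) if len(q)>10 else 0, np.median(q[:,1]) if len(q) else 0)
```

```text
turq1 (array([363.5,  85.1]), array([140.1, 119.8]), -20.31) [284.  -1.] [442. 169.]
turq2 (array([ 353.4, -139.7]), array([137.8, 119.8]), 0.82) [ 284. -199.] [423. -79.]
steel (array([668. , 195.5]), array([141. , 121.7]), -0.13) [607. 125.] [729. 266.]
knife (array([ 365.3, -282.5]), array([217. ,  34.6]), 1.82) [ 257. -299.] [ 474. -263.]
top face 257 [2.62135925e-03 7.27671290e+02]
top stop side 61 [-7.65995569e-03 -2.39744046e+02] -244.75833859256136
side face 339 [4.22533627e-03 7.28080715e+02]
side stop side 0 0 0
```

Request:
move_arm([
  {"rz":-6.3},
  {"rz":-6.3},
  {"rz":-6.3},
  {},
])

```text
invalid input
```

Request:
move_arm([
  {"rz":-6.3},
  {"rz":-6.3},
  {"rz":-6.3},
  {"tz":0},
])

```text
invalid input
```

Request:
move_arm([
  {"tx":0,"ty":0,"tz":0,"rx":0,"ry":0,"rz":-6.3,"gripper":1},
  {"tx":0,"ty":0,"tz":0,"rx":0,"ry":0,"rz":-6.3,"gripper":1},
  {"tx":0,"ty":0,"tz":0,"rx":0,"ry":0,"rz":-6.3,"gripper":1},
])

```text
clock: 0.6
eef_pos: [203.0, 591.0, 231.2]
tcp_rot: [-3.141, -0.0, -3.138]
contact_force: [-0.6, -0.2, 0.6]
opening: 0.998
```

Request:
move_arm([
  {"tx":-1.7,"ty":-4,"tz":0,"rx":0,"ry":0,"rz":0,"gripper":1},
  {"tx":-1.7,"ty":-4,"tz":0,"rx":0,"ry":0,"rz":0,"gripper":1},
  {"tx":-1.7,"ty":-4,"tz":0,"rx":0,"ry":0,"rz":0,"gripper":1},
  {"tx":-1.7,"ty":-4,"tz":0,"rx":0,"ry":0,"rz":0,"gripper":1},
  {"tx":-1.7,"ty":-4,"tz":0,"rx":0,"ry":0,"rz":0,"gripper":1},
  {"tx":-1.7,"ty":-4,"tz":0,"rx":0,"ry":0,"rz":0,"gripper":1},
  {"tx":-1.7,"ty":-4,"tz":0,"rx":0,"ry":0,"rz":0,"gripper":1},
  {"tx":-1.7,"ty":-4,"tz":0,"rx":0,"ry":0,"rz":0,"gripper":1},
  {"tx":-1.7,"ty":-4,"tz":0,"rx":0,"ry":0,"rz":0,"gripper":1},
  {"tx":-1.7,"ty":-4,"tz":0,"rx":0,"ry":0,"rz":0,"gripper":1},
  {"tx":-1.7,"ty":-4,"tz":0,"rx":0,"ry":0,"rz":0,"gripper":1},
  {"tx":-1.7,"ty":-4,"tz":0,"rx":0,"ry":0,"rz":0,"gripper":1},
])

```text
clock: 1.8
eef_pos: [407.0, 109.3, 231.6]
tcp_rot: [3.141, 0.001, 3.141]
contact_force: [0.5, 0.8, -0.5]
opening: 0.997
```

Request:
move_arm([
  {"tx":-1.7,"ty":-4,"tz":0,"rx":0,"ry":0,"rz":0,"gripper":1},
  {"tx":-1.7,"ty":-4,"tz":0,"rx":0,"ry":0,"rz":0,"gripper":1},
  {"tx":-1.7,"ty":-4,"tz":0,"rx":0,"ry":0,"rz":0,"gripper":1},
  {"tx":-1.7,"ty":-2.9,"tz":0,"rx":0,"ry":0,"rz":0,"gripper":1},
  {"tx":0,"ty":0,"tz":4,"rx":0,"ry":0,"rz":0,"gripper":1},
  {"tx":0,"ty":0,"tz":4,"rx":0,"ry":0,"rz":0,"gripper":1},
  {"tx":0,"ty":0,"tz":4,"rx":0,"ry":0,"rz":0,"gripper":1},
  {"tx":0,"ty":0,"tz":0,"rx":0,"ry":0,"rz":0,"gripper":1},
])

```text
clock: 2.6
eef_pos: [470.8, -38.0, 107.4]
tcp_rot: [3.141, -0.008, 3.14]
contact_force: [-0.6, 0.2, -0.1]
opening: 0.999
```

Run:
```python
from h import *
p,d=r.grab_frame("side");cv2.imwrite("pics/side2.png",cv2.resize(p[100:300,180:460,::-1],None,fx=2.5,fy=2.5))
s=r.sense();print(s["eef_pos"],s["tcp_rot"],s["contact_force"],s["qpos"])
```

```text
[472.60759767 -38.0225024  109.85281112] [ 3.14116201 -0.00514369  3.1405583 ] [ 1.05526428 -0.54833943  0.78695346] [-8.34474964e-02  2.88633598e-01  2.05201676e+00  7.97119907e-06
  8.06103982e-01 -1.65321389e+00]
```

View pics/side2.png

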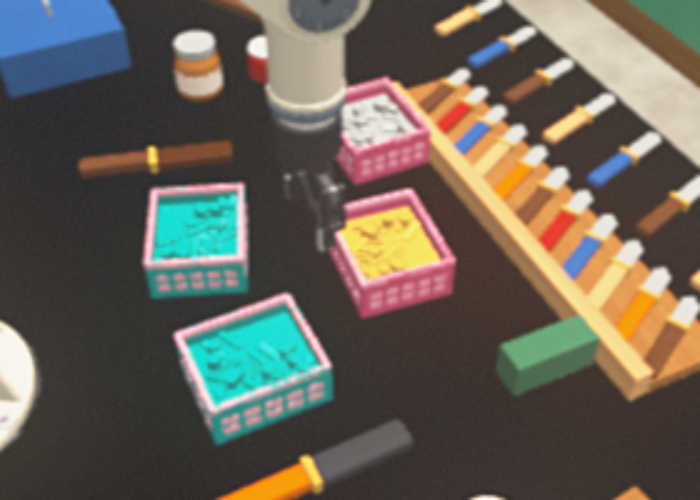

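The open fingers (crop (290,185) and (325,240)) hang in front of the brass basket, in the gap clear of the turquoise ones. I lower them.

Request:
move_arm([
  {"tx":0,"ty":0,"tz":2.5,"rx":0,"ry":0,"rz":0,"gripper":1},
  {"tx":0,"ty":0,"tz":2.5,"rx":0,"ry":0,"rz":0,"gripper":1},
  {"tx":0,"ty":0,"tz":2.5,"rx":0,"ry":0,"rz":0,"gripper":1},
  {"tx":0,"ty":0,"tz":2.5,"rx":0,"ry":0,"rz":0,"gripper":1},
  {"tx":0,"ty":0,"tz":0,"rx":0,"ry":0,"rz":0,"gripper":1},
  {"tx":0,"ty":0,"tz":0,"rx":0,"ry":0,"rz":0,"gripper":1},
])

```text
clock: 3.25
eef_pos: [475.7, -38.1, 12.9]
tcp_rot: [-3.141, 0.001, 3.141]
contact_force: [-0.2, 0.4, 0.4]
opening: 0.999
```

Request:
move_arm([
  {"tx":-0.5,"ty":0,"tz":0,"rx":0,"ry":0,"rz":0,"gripper":1},
  {"tx":-0.5,"ty":0,"tz":0,"rx":0,"ry":0,"rz":0,"gripper":1},
  {"tx":-0.5,"ty":0,"tz":0,"rx":0,"ry":0,"rz":0,"gripper":1},
  {"tx":-0.5,"ty":0,"tz":0,"rx":0,"ry":0,"rz":0,"gripper":1},
  {"tx":-0.5,"ty":0,"tz":0,"rx":0,"ry":0,"rz":0,"gripper":1},
  {"tx":-0.5,"ty":0,"tz":0,"rx":0,"ry":0,"rz":0,"gripper":1},
  {"tx":-0.5,"ty":0,"tz":0,"rx":0,"ry":0,"rz":0,"gripper":1},
  {"tx":-0.5,"ty":0,"tz":0,"rx":0,"ry":0,"rz":0,"gripper":1},
])

```text
clock: 4.05
eef_pos: [514.5, -38.2, 11.1]
tcp_rot: [-3.142, -0.001, 3.141]
contact_force: [-2.3, -1.3, 0.7]
opening: 1.001
```

Request:
move_arm([
  {"tx":-0.6,"ty":0,"tz":0,"rx":0,"ry":0,"rz":0,"gripper":1},
  {"tx":-0.6,"ty":0,"tz":0,"rx":0,"ry":0,"rz":0,"gripper":1},
  {"tx":-0.6,"ty":0,"tz":0,"rx":0,"ry":0,"rz":0,"gripper":1},
  {"tx":-0.6,"ty":0,"tz":0,"rx":0,"ry":0,"rz":0,"gripper":1},
  {"tx":-0.6,"ty":0,"tz":0,"rx":0,"ry":0,"rz":0,"gripper":1},
  {"tx":-0.6,"ty":0,"tz":0,"rx":0,"ry":0,"rz":0,"gripper":1},
  {"tx":-0.6,"ty":0,"tz":0,"rx":0,"ry":0,"rz":0,"gripper":1},
  {"tx":-0.6,"ty":0,"tz":0,"rx":0,"ry":0,"rz":0,"gripper":1},
  {"tx":-0.6,"ty":0,"tz":0,"rx":0,"ry":0,"rz":0,"gripper":1},
  {"tx":-0.6,"ty":0,"tz":0,"rx":0,"ry":0,"rz":0,"gripper":1},
  {"tx":0,"ty":0,"tz":0,"rx":0,"ry":0,"rz":0,"gripper":1},
])

```text
clock: 5.15
eef_pos: [575.8, -38.3, 11.5]
tcp_rot: [-3.141, 0.002, 3.141]
contact_force: [0.7, 0.4, -0.2]
opening: 0.998
```

```bash
cat >> h.py <<'E'
def basket(n):
    p,d=r.grab_frame(n);X=cloud(n,p,d);hsv=cv2.cvtColor(p,cv2.COLOR_RGB2HSV);H,S,V=[hsv[...,i].astype(int) for i in range(3)]
    k=(X[...,2]>53)&(X[...,2]<68)&(V>60)&(X[...,0]>480)&(X[...,0]<735)&(X[...,1]<115)&(X[...,1]>-243)&((S>50)|(V>170))
    k=cv2.morphologyEx(k.astype(np.uint8),cv2.MORPH_CLOSE,np.ones((9,9)))
    _,l,st,_=cv2.connectedComponentsWithStats(k);i=1+st[1:,4].argmax()
    P=X[(l==i)&(X[...,2]>53)&(X[...,2]<68)]
    return (len(P),*rect(P),P[:,:2].min(0).round(1),P[:,:2].max(0).round(1)),p
E
python3 - <<'E'
from h import *
s=r.sense();print(s["eef_pos"],s["contact_force"])
for n in("top","side"):
    b,p=basket(n);print(n,b)
    cv2.imwrite(f"pics/{n}3.png",p[:,:,::-1])
a=cv2.imread("pics/top3.png")[110:240,220:440];b=cv2.imread("pics/side3.png")[120:270,280:460]
cv2.imwrite("pics/c3.png",cv2.hconcat([cv2.resize(a,(440,300)),cv2.resize(b,(360,300))]))
E
```

```text
[575.81934175 -38.26032458  11.49397987] [ 0.6873985   0.44860177 -0.21075592]Traceback (most recent call last):
  File "<stdin>", line 4, in <module>
  File "h.py", line 20, in basket
    _,l,st,_=cv2.connectedComponentsWithStats(k);i=1+st[1:,4].argmax()
                                                     ~~~~~~~~~~~~~~~^^
ValueError: attempt to get argmax of an empty sequence
```

Run:
```python
from h import *
for n in("top","side"):
    p,_=r.grab_frame(n);cv2.imwrite(f"pics/{n}3.png",p[:,:,::-1])
    try: print(n,basket(n)[0])
    except Exception as e: print(n,e)
a=cv2.imread("pics/top3.png")[110:240,220:440];b=cv2.imread("pics/side3.png")[120:270,280:460]
cv2.imwrite("pics/c3.png",cv2.hconcat([cv2.resize(a,(440,300)),cv2.resize(b,(360,300))]))
```

```text
top attempt to get argmax of an empty sequence
side (249, array([640.6, -36.3]), array([139.5, 145.2]), 0.39, array([ 571.3, -108.9]), array([710.6,  36.5]))
```

View pics/c3.png

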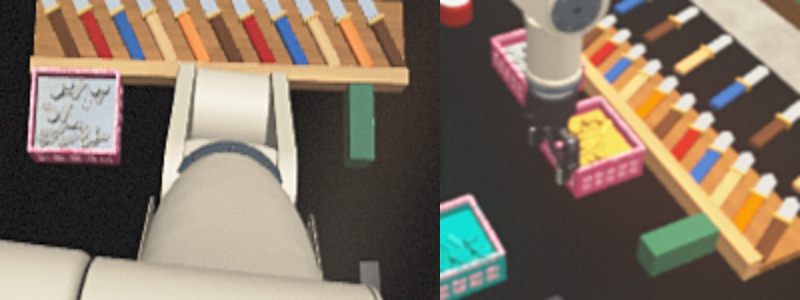

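The top view is blocked by the arm. The side view shows the basket square, with its back near x = 710, about 17 mm short of the rail. I push 12 mm more, then back off and go up.

Request:
move_arm([
  {"tx":-0.4,"ty":0,"tz":0,"rx":0,"ry":0,"rz":0,"gripper":1},
  {"tx":-0.4,"ty":0,"tz":0,"rx":0,"ry":0,"rz":0,"gripper":1},
  {"tx":-0.4,"ty":0,"tz":0,"rx":0,"ry":0,"rz":0,"gripper":1},
  {"tx":1,"ty":0,"tz":0,"rx":0,"ry":0,"rz":0,"gripper":1},
  {"tx":2,"ty":0,"tz":0,"rx":0,"ry":0,"rz":0,"gripper":1},
  {"tx":2,"ty":0,"tz":0,"rx":0,"ry":0,"rz":0,"gripper":1},
  {"tx":0,"ty":0,"tz":-3,"rx":0,"ry":0,"rz":0,"gripper":1},
  {"tx":0,"ty":0,"tz":-4,"rx":0,"ry":0,"rz":0,"gripper":1},
  {"tx":0,"ty":0,"tz":-4,"rx":0,"ry":0,"rz":0,"gripper":1},
  {"tx":0,"ty":0,"tz":-2,"rx":0,"ry":0,"rz":0,"gripper":1},
  {"tx":0,"ty":0,"tz":0,"rx":0,"ry":0,"rz":0,"gripper":1},
])

```text
clock: 6.5
eef_pos: [538.5, -38.4, 144.5]
tcp_rot: [-3.141, 0.007, 3.141]
contact_force: [0.8, 0.6, -0.8]
opening: 1.002
```

Run:
```python
from h import *
s=r.sense();print(s["eef_pos"],s["tcp_rot"])
for n in("top","side"):
    try: print(n,basket(n)[0])
    except Exception as e: print(n,e)
```

```text
[538.46864011 -38.37032576 144.49032276] [-3.14109486  0.00672825  3.14068493]
top (6, array([602.4,   7.3]), array([3.2, 6.6]), 7.34, array([600.4,   4.1]), array([604. ,  10.4]))
side (353, array([659.2, -34.9]), array([146.5, 123. ]), -0.69, array([ 597.2, -108.6]), array([720.8,  37.8]))
```

Request:
move_arm([
  {"tx":0,"ty":0,"tz":0,"rx":0,"ry":0,"rz":8.18,"gripper":1},
  {"tx":0,"ty":0,"tz":0,"rx":0,"ry":0,"rz":8.18,"gripper":1},
  {"tx":0,"ty":0,"tz":0,"rx":0,"ry":0,"rz":8.18,"gripper":1},
  {"tx":0,"ty":0,"tz":0,"rx":0,"ry":0,"rz":8.18,"gripper":1},
  {"tx":0,"ty":0,"tz":0,"rx":0,"ry":0,"rz":8.18,"gripper":1},
  {"tx":0,"ty":0,"tz":0,"rx":0,"ry":0,"rz":8.18,"gripper":1},
  {"tx":0,"ty":0,"tz":0,"rx":0,"ry":0,"rz":8.18,"gripper":1},
  {"tx":0,"ty":0,"tz":0,"rx":0,"ry":0,"rz":8.18,"gripper":1},
  {"tx":0,"ty":0,"tz":0,"rx":0,"ry":0,"rz":8.18,"gripper":1},
  {"tx":0,"ty":0,"tz":0,"rx":0,"ry":0,"rz":8.18,"gripper":1},
  {"tx":0,"ty":0,"tz":0,"rx":0,"ry":0,"rz":8.18,"gripper":1},
])

```text
clock: 7.7
eef_pos: [535.2, -38.1, 139.3]
tcp_rot: [-3.139, -0.0, 1.564]
contact_force: [-0.8, 0.7, -0.2]
opening: 0.998
```

Request:
move_arm([
  {"tx":3,"ty":2.9,"tz":0,"rx":0,"ry":0,"rz":0,"gripper":1},
  {"tx":3,"ty":2.9,"tz":0,"rx":0,"ry":0,"rz":0,"gripper":1},
  {"tx":3,"ty":2.9,"tz":0,"rx":0,"ry":0,"rz":0,"gripper":1},
  {"tx":3,"ty":2.9,"tz":0,"rx":0,"ry":0,"rz":0,"gripper":1},
  {"tx":0,"ty":0,"tz":0,"rx":0,"ry":0,"rz":0,"gripper":1},
  {"tx":0,"ty":0,"tz":0,"rx":0,"ry":0,"rz":0,"gripper":1},
])

```text
clock: 8.3
eef_pos: [651.4, 82.2, 138.9]
tcp_rot: [-3.138, 0.001, 1.572]
contact_force: [0.2, 0.0, -0.9]
opening: 0.999
```

Request:
move_arm([
  {"tx":0,"ty":0.4,"tz":3,"rx":0,"ry":0,"rz":0,"gripper":1},
  {"tx":0,"ty":0,"tz":3,"rx":0,"ry":0,"rz":0,"gripper":1},
  {"tx":0,"ty":0,"tz":3,"rx":0,"ry":0,"rz":0,"gripper":1},
  {"tx":0,"ty":0,"tz":2,"rx":0,"ry":0,"rz":0,"gripper":1},
  {"tx":0,"ty":0,"tz":1.7,"rx":0,"ry":0,"rz":0,"gripper":1},
  {"tx":0,"ty":0,"tz":0,"rx":0,"ry":0,"rz":0,"gripper":1},
  {"tx":0,"ty":0,"tz":0,"rx":0,"ry":0,"rz":0,"gripper":1},
])

```text
clock: 9.0
eef_pos: [656.2, 81.2, 14.3]
tcp_rot: [-3.141, 0.0, 1.57]
contact_force: [-0.1, 0.1, 0.3]
opening: 1.002
```

Request:
move_arm([
  {"tx":-0.6,"ty":0,"tz":0,"rx":0,"ry":0,"rz":0,"gripper":1},
  {"tx":-0.6,"ty":0,"tz":0,"rx":0,"ry":0,"rz":0,"gripper":1},
  {"tx":-0.6,"ty":0,"tz":0,"rx":0,"ry":0,"rz":0,"gripper":1},
  {"tx":-0.6,"ty":0,"tz":0,"rx":0,"ry":0,"rz":0,"gripper":1},
  {"tx":-0.6,"ty":0,"tz":0,"rx":0,"ry":0,"rz":0,"gripper":1},
  {"tx":-0.6,"ty":0,"tz":0,"rx":0,"ry":0,"rz":0,"gripper":1},
  {"tx":-0.6,"ty":0,"tz":0,"rx":0,"ry":0,"rz":0,"gripper":1},
  {"tx":-0.6,"ty":0,"tz":0,"rx":0,"ry":0,"rz":0,"gripper":1},
  {"tx":-0.6,"ty":0,"tz":0,"rx":0,"ry":0,"rz":0,"gripper":1},
  {"tx":-0.6,"ty":0,"tz":0,"rx":0,"ry":0,"rz":0,"gripper":1},
  {"tx":-0.6,"ty":0,"tz":0,"rx":0,"ry":0,"rz":0,"gripper":1},
  {"tx":-0.6,"ty":0,"tz":0,"rx":0,"ry":0,"rz":0,"gripper":1},
])

```text
clock: 10.2
eef_pos: [656.6, 9.4, 14.4]
tcp_rot: [3.141, -0.0, 1.57]
contact_force: [0.6, 3.7, 3.3]
opening: 0.996
```

Run:
```python
from h import *
s=r.sense();print(s["eef_pos"],s["contact_force"])
for n in("top","side"):
    try: print(n,basket(n)[0])
    except Exception as e: print(n,e)
```

```text
[656.58086356   9.3947673   14.40082646] [0.617376   3.67321153 3.28256879]
top (123, array([ 659. , -118.5]), array([122.,  48.]), 2.11, array([ 598.7, -141.1]), array([720. , -92.4]))
side (415, array([659.7, -63.7]), array([162.9, 123.8]), -0.23, array([ 597.9, -145.3]), array([721.8,  17.6]))
```

Request:
move_arm([
  {"tx":-0.8,"ty":0,"tz":0,"rx":0,"ry":0,"rz":0,"gripper":1},
  {"tx":-0.8,"ty":0,"tz":0,"rx":0,"ry":0,"rz":0,"gripper":1},
  {"tx":-0.8,"ty":0,"tz":0,"rx":0,"ry":0,"rz":0,"gripper":1},
  {"tx":-0.8,"ty":0,"tz":0,"rx":0,"ry":0,"rz":0,"gripper":1},
  {"tx":-0.8,"ty":0,"tz":0,"rx":0,"ry":0,"rz":0,"gripper":1},
  {"tx":-0.8,"ty":0,"tz":0,"rx":0,"ry":0,"rz":0,"gripper":1},
  {"tx":-0.8,"ty":0,"tz":0,"rx":0,"ry":0,"rz":0,"gripper":1},
  {"tx":-0.8,"ty":0,"tz":0,"rx":0,"ry":0,"rz":0,"gripper":1},
  {"tx":-0.8,"ty":0,"tz":0,"rx":0,"ry":0,"rz":0,"gripper":1},
  {"tx":-0.8,"ty":0,"tz":0,"rx":0,"ry":0,"rz":0,"gripper":1},
  {"tx":-0.8,"ty":0,"tz":0,"rx":0,"ry":0,"rz":0,"gripper":1},
])

```text
clock: 11.4
eef_pos: [656.3, -79.0, 14.2]
tcp_rot: [-3.141, 0.0, 1.57]
contact_force: [-0.3, 1.3, -0.7]
opening: 1.002
```

Run:
```python
from h import *
s=r.sense();print(s["eef_pos"],s["contact_force"])
for n in("top","side"):
    try:
        b,p=basket(n);print(n,b);cv2.imwrite(f"pics/{n}4.png",p[:,:,::-1])
    except Exception as e: print(n,e)
```

```text
[656.2636246  -78.98226181  14.19444291] [-0.28834195  1.26809945 -0.65616322]
top (65, array([ 668.5, -225.5]), array([100. ,  13.2]), 6.17, array([ 618.2, -230.1]), array([ 718.1, -214. ]))
side (443, array([ 658.8, -152.1]), array([122.7, 163.4]), 0.55, array([ 597.6, -233.8]), array([720.7, -70. ]))
```

Request:
move_arm([
  {"tx":-0.3,"ty":0,"tz":0,"rx":0,"ry":0,"rz":0,"gripper":1},
  {"tx":-0.3,"ty":0,"tz":0,"rx":0,"ry":0,"rz":0,"gripper":1},
  {"tx":-0.2,"ty":0,"tz":0,"rx":0,"ry":0,"rz":0,"gripper":1},
  {"tx":-0.1,"ty":0,"tz":0,"rx":0,"ry":0,"rz":0,"gripper":1},
  {"tx":-0.1,"ty":0,"tz":0,"rx":0,"ry":0,"rz":0,"gripper":1},
])

```text
clock: 12.0
eef_pos: [656.5, -88.1, 14.3]
tcp_rot: [3.141, -0.0, 1.57]
contact_force: [-0.5, 1.2, 1.0]
opening: 0.999
```

Request:
move_arm([
  {"tx":-0.1,"ty":0,"tz":0,"rx":0,"ry":0,"rz":0,"gripper":1},
  {"tx":-0.1,"ty":0,"tz":0,"rx":0,"ry":0,"rz":0,"gripper":1},
])

```text
clock: 12.2
eef_pos: [656.4, -90.2, 14.3]
tcp_rot: [3.142, -0.0, 1.57]
contact_force: [-0.4, 2.4, 1.4]
opening: 0.997
```

Request:
move_arm([
  {"tx":-0.1,"ty":0,"tz":0,"rx":0,"ry":0,"rz":0,"gripper":1},
])

```text
clock: 12.3
eef_pos: [656.5, -91.2, 14.3]
tcp_rot: [3.141, -0.0, 1.57]
contact_force: [0.5, 2.3, 0.4]
opening: 0.996
```

Request:
move_arm([
  {"tx":-0.1,"ty":0,"tz":0,"rx":0,"ry":0,"rz":0,"gripper":1},
])

```text
clock: 12.4
eef_pos: [656.4, -92.3, 14.3]
tcp_rot: [3.141, -0.0, 1.57]
contact_force: [0.2, 2.6, 0.8]
opening: 1.0
```

Request:
move_arm([
  {"tx":-0.1,"ty":0,"tz":0,"rx":0,"ry":0,"rz":0,"gripper":1},
])

```text
clock: 12.5
eef_pos: [656.5, -93.3, 14.4]
tcp_rot: [3.141, -0.0, 1.57]
contact_force: [0.0, 2.9, 0.8]
opening: 0.998
```

Request:
move_arm([
  {"tx":-0.1,"ty":0,"tz":0,"rx":0,"ry":0,"rz":0,"gripper":1},
])

```text
clock: 12.6
eef_pos: [656.5, -93.8, 14.4]
tcp_rot: [3.141, -0.001, 1.57]
contact_force: [-0.3, 10.3, 2.3]
opening: 0.996
```

Run:
```python
from h import *
s=r.sense();print(s["eef_pos"],s["contact_force"])
for n in("top","side"):
    try:
        b,p=basket(n);print(n,b);cv2.imwrite(f"pics/{n}5.png",p[:,:,::-1])
    except Exception as e: print(n,e)
```

```text
[656.52520661 -93.75606649  14.37502921] [-0.25472355 10.25053363  2.25715546]
top (67, array([ 663.7, -240.9]), array([109.4,   6.3]), 0.94, array([ 609.1, -243.4]), array([ 718.4, -236.8]))
side (395, array([ 659.3, -165.4]), array([123.9, 159.4]), 0.49, array([ 597.4, -245.3]), array([721. , -85.4]))
```

Force jumped to 10 N at tcp y = -93.8, so the basket's side is on the block. Now I back off, turn, and push the last ~6 mm to the rail.

Request:
move_arm([
  {"tx":1,"ty":0,"tz":0,"rx":0,"ry":0,"rz":0,"gripper":1},
  {"tx":2,"ty":0,"tz":0,"rx":0,"ry":0,"rz":0,"gripper":1},
  {"tx":1,"ty":0,"tz":0,"rx":0,"ry":0,"rz":0,"gripper":1},
  {"tx":0,"ty":0,"tz":-3,"rx":0,"ry":0,"rz":0,"gripper":1},
  {"tx":0,"ty":0,"tz":-5,"rx":0,"ry":0,"rz":0,"gripper":1},
  {"tx":0,"ty":0,"tz":-5,"rx":0,"ry":0,"rz":0,"gripper":1},
  {"tx":-3,"ty":-2.5,"tz":0,"rx":0,"ry":0,"rz":0,"gripper":1},
  {"tx":-3,"ty":-2.5,"tz":0,"rx":0,"ry":0,"rz":0,"gripper":1},
  {"tx":-3,"ty":-2.5,"tz":0,"rx":0,"ry":0,"rz":0,"gripper":1},
  {"tx":-3.1,"ty":-2.6,"tz":0,"rx":0,"ry":0,"rz":0,"gripper":1},
  {"tx":0,"ty":0,"tz":0,"rx":0,"ry":0,"rz":0,"gripper":1},
])

```text
clock: 13.8
eef_pos: [552.1, -177.9, 144.2]
tcp_rot: [-3.139, 0.001, 1.568]
contact_force: [-0.7, -0.0, -0.9]
opening: 0.999
```

Request:
move_arm([
  {"tx":0,"ty":0,"tz":0,"rx":0,"ry":0,"rz":-8.18,"gripper":1},
  {"tx":0,"ty":0,"tz":0,"rx":0,"ry":0,"rz":-8.18,"gripper":1},
  {"tx":0,"ty":0,"tz":0,"rx":0,"ry":0,"rz":-8.18,"gripper":1},
  {"tx":0,"ty":0,"tz":0,"rx":0,"ry":0,"rz":-8.18,"gripper":1},
  {"tx":0,"ty":0,"tz":0,"rx":0,"ry":0,"rz":-8.18,"gripper":1},
  {"tx":0,"ty":0,"tz":0,"rx":0,"ry":0,"rz":-8.18,"gripper":1},
  {"tx":0,"ty":0,"tz":0,"rx":0,"ry":0,"rz":-8.18,"gripper":1},
  {"tx":0,"ty":0,"tz":0,"rx":0,"ry":0,"rz":-8.18,"gripper":1},
  {"tx":0,"ty":0,"tz":0,"rx":0,"ry":0,"rz":-8.18,"gripper":1},
  {"tx":0,"ty":0,"tz":0,"rx":0,"ry":0,"rz":-8.18,"gripper":1},
  {"tx":0,"ty":0,"tz":0,"rx":0,"ry":0,"rz":-8.18,"gripper":1},
  {"tx":0,"ty":0,"tz":0,"rx":0,"ry":0,"rz":0,"gripper":1},
])

```text
clock: 15.0
eef_pos: [555.6, -174.9, 144.2]
tcp_rot: [-3.141, -0.0, -3.14]
contact_force: [-0.7, -0.4, 0.2]
opening: 1.0
```

Run:
```python
from h import *
s=r.sense();print(s["eef_pos"],s["tcp_rot"])
for n in("top","side"):
    try:
        b,p=basket(n);print(n,b);cv2.imwrite(f"pics/{n}6.png",p[:,:,::-1])
    except Exception as e: print(n,e)
```

```text
[ 555.58435388 -174.85687672  144.24801173] [-3.14133982e+00 -5.85764120e-06 -3.13980753e+00]
top (130, array([ 659.8, -136.2]), array([ 64.6, 121.6]), -1.49, array([ 599.6, -170. ]), array([ 720.9, -104.9]))
side (326, array([ 659.8, -174.7]), array([142. , 123.8]), -0.42, array([ 597.8, -245.8]), array([ 721.6, -103.4]))
```

Request:
move_arm([
  {"tx":0,"ty":0,"tz":3,"rx":0,"ry":0,"rz":0,"gripper":1},
  {"tx":0,"ty":0,"tz":4,"rx":0,"ry":0,"rz":0,"gripper":1},
  {"tx":0,"ty":0,"tz":4,"rx":0,"ry":0,"rz":0,"gripper":1},
  {"tx":0,"ty":0,"tz":2,"rx":0,"ry":0,"rz":0,"gripper":1},
  {"tx":0,"ty":0,"tz":0,"rx":0,"ry":0,"rz":0,"gripper":1},
  {"tx":-0.8,"ty":0,"tz":0,"rx":0,"ry":0,"rz":0,"gripper":1},
  {"tx":-0.8,"ty":0,"tz":0,"rx":0,"ry":0,"rz":0,"gripper":1},
  {"tx":-0.8,"ty":0,"tz":0,"rx":0,"ry":0,"rz":0,"gripper":1},
  {"tx":-0.4,"ty":0,"tz":0,"rx":0,"ry":0,"rz":0,"gripper":1},
  {"tx":-0.3,"ty":0,"tz":0,"rx":0,"ry":0,"rz":0,"gripper":1},
])

```text
clock: 16.1
eef_pos: [587.1, -175.3, 15.0]
tcp_rot: [-3.141, 0.001, 3.141]
contact_force: [-3.2, -0.4, 2.9]
opening: 0.998
```

Request:
move_arm([
  {"tx":-0.2,"ty":0,"tz":0,"rx":0,"ry":0,"rz":0,"gripper":1},
  {"tx":-0.1,"ty":0,"tz":0,"rx":0,"ry":0,"rz":0,"gripper":1},
])

```text
clock: 16.3
eef_pos: [588.6, -175.1, 14.3]
tcp_rot: [3.141, -0.002, 3.141]
contact_force: [-4.5, 0.4, 3.5]
opening: 1.003
```

Request:
move_arm([
  {"tx":-0.1,"ty":0,"tz":0,"rx":0,"ry":0,"rz":0,"gripper":1},
])

```text
clock: 16.4
eef_pos: [589.6, -175.1, 14.2]
tcp_rot: [3.141, -0.001, 3.141]
contact_force: [-5.5, 0.3, 3.4]
opening: 0.998
```

Request:
move_arm([
  {"tx":-0.1,"ty":0,"tz":0,"rx":0,"ry":0,"rz":0,"gripper":1},
])

```text
clock: 16.5
eef_pos: [590.9, -175.2, 14.2]
tcp_rot: [3.141, -0.001, 3.141]
contact_force: [-3.7, -0.1, 2.4]
opening: 1.003
```

Request:
move_arm([
  {"tx":-0.1,"ty":0,"tz":0,"rx":0,"ry":0,"rz":0,"gripper":1},
])

```text
clock: 16.6
eef_pos: [592.3, -175.2, 14.2]
tcp_rot: [3.141, -0.0, 3.141]
contact_force: [-2.7, -0.1, 1.7]
opening: 1.0
```

Request:
move_arm([
  {"tx":-0.1,"ty":0,"tz":0,"rx":0,"ry":0,"rz":0,"gripper":1},
])

```text
clock: 16.7
eef_pos: [593.4, -175.2, 14.2]
tcp_rot: [3.142, 0.0, 3.141]
contact_force: [-2.5, -0.5, 1.4]
opening: 0.997
```

Request:
move_arm([
  {"tx":-0.1,"ty":0,"tz":0,"rx":0,"ry":0,"rz":0,"gripper":1},
])

```text
clock: 16.8
eef_pos: [594.5, -175.2, 14.2]
tcp_rot: [3.142, 0.0, 3.141]
contact_force: [-2.8, -0.6, 0.2]
opening: 0.998
```

Request:
move_arm([
  {"tx":-0.1,"ty":0,"tz":0,"rx":0,"ry":0,"rz":0,"gripper":1},
])

```text
clock: 16.9
eef_pos: [594.6, -175.2, 14.2]
tcp_rot: [3.141, -0.002, 3.141]
contact_force: [-9.6, -1.1, 7.4]
opening: 0.999
```

Request:
move_arm([
  {"tx":-0.1,"ty":0,"tz":0,"rx":0,"ry":0,"rz":0,"gripper":1},
])

```text
clock: 17.0
eef_pos: [594.6, -175.2, 14.2]
tcp_rot: [3.141, -0.004, 3.141]
contact_force: [-14.2, -1.2, 11.7]
opening: 0.998
```

Run:
```python
from h import *
s=r.sense();print(s["eef_pos"],s["contact_force"])
b,p=basket("side");print(b)
```

```text
[ 594.56253212 -175.17357902   14.15573368] [-14.15670858  -1.18947706  11.726697  ]
(144, array([ 696.8, -173. ]), array([139.7,  62.1]), -0.01, array([ 665.8, -242.9]), array([ 727.9, -103.2]))
```

Against the rail (14 N at tcp x = 594.6). I back off and look.

Request:
move_arm([
  {"tx":0.5,"ty":0,"tz":0,"rx":0,"ry":0,"rz":0,"gripper":1},
  {"tx":2,"ty":0,"tz":0,"rx":0,"ry":0,"rz":0,"gripper":1},
  {"tx":3,"ty":0,"tz":0,"rx":0,"ry":0,"rz":0,"gripper":1},
  {"tx":0,"ty":0,"tz":-3,"rx":0,"ry":0,"rz":0,"gripper":1},
  {"tx":0,"ty":0,"tz":-5,"rx":0,"ry":0,"rz":0,"gripper":1},
  {"tx":0,"ty":0,"tz":-5,"rx":0,"ry":0,"rz":0,"gripper":1},
  {"tx":0,"ty":5,"tz":0,"rx":0,"ry":0,"rz":0,"gripper":1},
  {"tx":0,"ty":5,"tz":0,"rx":0,"ry":0,"rz":0,"gripper":1},
  {"tx":0,"ty":5,"tz":0,"rx":0,"ry":0,"rz":0,"gripper":1},
  {"tx":0,"ty":5,"tz":0,"rx":0,"ry":0,"rz":0,"gripper":1},
  {"tx":0,"ty":5,"tz":0,"rx":0,"ry":0,"rz":0,"gripper":1},
  {"tx":0,"ty":0,"tz":0,"rx":0,"ry":0,"rz":0,"gripper":1},
])

```text
clock: 18.25
eef_pos: [542.4, 80.3, 144.8]
tcp_rot: [3.14, 0.003, -3.138]
contact_force: [0.3, 0.4, 0.5]
opening: 0.998
```

Run:
```python
from h import *
s=r.sense();print(s["clock"],s["eef_pos"])
for n in("top","side"):
    try:
        b,p=basket(n);print(n,b);cv2.imwrite(f"pics/{n}7.png",p[:,:,::-1])
    except Exception as e: print(n,e)
a=cv2.imread("pics/top7.png")[120:200,330:430];b=cv2.imread("pics/side7.png")[170:280,340:460]
cv2.imwrite("pics/c7.png",cv2.hconcat([cv2.resize(a,(400,360),interpolation=2),cv2.resize(b,(390,360),interpolation=2)]))
```

```text
18.25 [542.36128536  80.26669756 144.77383317]
top (334, array([ 666.7, -174.5]), array([139.2, 121.8]), -0.07, array([ 605.7, -244.1]), array([ 727.5, -105. ]))
side (371, array([ 666.7, -174. ]), array([123.1, 142.2]), 0.34, array([ 605.2, -245.4]), array([ 728.5, -103. ]))
```

View pics/c7.png

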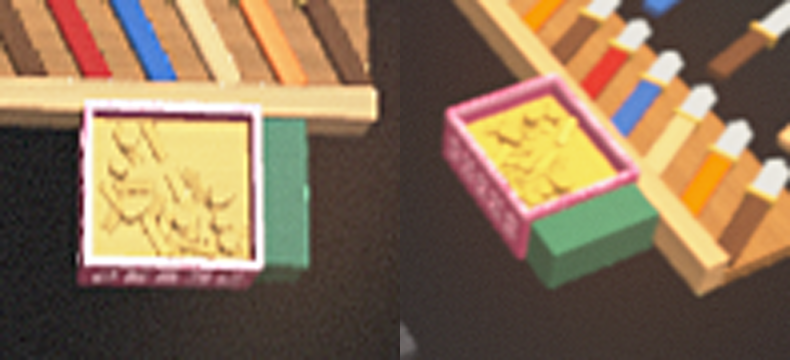

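The left crop shows the basket's rim on the rail at row 105 and on the block at column 262. The right crop agrees. Measured centre is (666.7,-174.5), yaw -0.1°. One more light touch in -y will confirm by force that the side is still on the block.

Request:
move_arm([
  {"tx":0,"ty":0,"tz":0,"rx":0,"ry":0,"rz":8.18,"gripper":1},
  {"tx":0,"ty":0,"tz":0,"rx":0,"ry":0,"rz":8.18,"gripper":1},
  {"tx":0,"ty":0,"tz":0,"rx":0,"ry":0,"rz":8.18,"gripper":1},
  {"tx":0,"ty":0,"tz":0,"rx":0,"ry":0,"rz":8.18,"gripper":1},
  {"tx":0,"ty":0,"tz":0,"rx":0,"ry":0,"rz":8.18,"gripper":1},
  {"tx":0,"ty":0,"tz":0,"rx":0,"ry":0,"rz":8.18,"gripper":1},
  {"tx":0,"ty":0,"tz":0,"rx":0,"ry":0,"rz":8.18,"gripper":1},
  {"tx":0,"ty":0,"tz":0,"rx":0,"ry":0,"rz":8.18,"gripper":1},
  {"tx":0,"ty":0,"tz":0,"rx":0,"ry":0,"rz":8.18,"gripper":1},
  {"tx":0,"ty":0,"tz":0,"rx":0,"ry":0,"rz":8.18,"gripper":1},
  {"tx":0,"ty":0,"tz":0,"rx":0,"ry":0,"rz":8.18,"gripper":1},
])

```text
clock: 19.45
eef_pos: [542.0, 73.0, 144.3]
tcp_rot: [3.141, 0.0, 1.562]
contact_force: [0.4, 0.7, -0.2]
opening: 1.002
```

Request:
move_arm([
  {"tx":-3.4,"ty":2.9,"tz":0,"rx":0,"ry":0,"rz":0,"gripper":1},
  {"tx":-3.4,"ty":2.9,"tz":0,"rx":0,"ry":0,"rz":0,"gripper":1},
  {"tx":-3.4,"ty":2.9,"tz":0,"rx":0,"ry":0,"rz":0,"gripper":1},
  {"tx":-3.4,"ty":2.9,"tz":0,"rx":0,"ry":0,"rz":0,"gripper":1},
  {"tx":0,"ty":0,"tz":0,"rx":0,"ry":0,"rz":0,"gripper":1},
  {"tx":0,"ty":0,"tz":0,"rx":0,"ry":0,"rz":0,"gripper":1},
])

```text
clock: 20.05
eef_pos: [657.5, -64.0, 143.8]
tcp_rot: [-3.141, 0.0, 1.567]
contact_force: [-0.2, -0.5, -1.2]
opening: 1.0
```

Request:
move_arm([
  {"tx":0,"ty":0,"tz":3,"rx":0,"ry":0,"rz":0,"gripper":1},
  {"tx":0,"ty":0,"tz":4,"rx":0,"ry":0,"rz":0,"gripper":1},
  {"tx":0,"ty":0,"tz":4,"rx":0,"ry":0,"rz":0,"gripper":1},
  {"tx":0,"ty":0,"tz":1.9,"rx":0,"ry":0,"rz":0,"gripper":1},
  {"tx":0,"ty":0,"tz":0,"rx":0,"ry":0,"rz":0,"gripper":1},
  {"tx":-0.8,"ty":0,"tz":0,"rx":0,"ry":0,"rz":0,"gripper":1},
  {"tx":-0.8,"ty":0,"tz":0,"rx":0,"ry":0,"rz":0,"gripper":1},
  {"tx":-0.6,"ty":0,"tz":0,"rx":0,"ry":0,"rz":0,"gripper":1},
  {"tx":-0.3,"ty":0,"tz":0,"rx":0,"ry":0,"rz":0,"gripper":1},
  {"tx":-0.2,"ty":0,"tz":0,"rx":0,"ry":0,"rz":0,"gripper":1},
])

```text
clock: 21.05
eef_pos: [657.9, -88.9, 16.1]
tcp_rot: [3.14, 0.0, 1.57]
contact_force: [0.9, -0.1, 1.0]
opening: 0.997
```

Request:
move_arm([
  {"tx":-0.1,"ty":0,"tz":0,"rx":0,"ry":0,"rz":0,"gripper":1},
])

```text
clock: 21.15
eef_pos: [657.6, -89.6, 15.6]
tcp_rot: [3.141, 0.0, 1.57]
contact_force: [-0.3, 0.1, -0.6]
opening: 1.003
```

Request:
move_arm([
  {"tx":-0.1,"ty":0,"tz":0,"rx":0,"ry":0,"rz":0,"gripper":1},
])

```text
clock: 21.25
eef_pos: [657.5, -90.2, 15.4]
tcp_rot: [3.142, -0.0, 1.57]
contact_force: [-0.2, 0.6, 1.2]
opening: 0.999
```

Request:
move_arm([
  {"tx":-0.1,"ty":0,"tz":0,"rx":0,"ry":0,"rz":0,"gripper":1},
  {"tx":-0.1,"ty":0,"tz":0,"rx":0,"ry":0,"rz":0,"gripper":1},
])

```text
clock: 21.45
eef_pos: [657.5, -92.1, 15.2]
tcp_rot: [-3.141, -0.0, 1.57]
contact_force: [0.2, -0.3, -0.2]
opening: 1.001
```

Request:
move_arm([
  {"tx":-0.1,"ty":0,"tz":0,"rx":0,"ry":0,"rz":0,"gripper":1},
])

```text
clock: 21.55
eef_pos: [657.5, -93.2, 15.2]
tcp_rot: [-3.142, -0.0, 1.57]
contact_force: [0.3, -0.9, 0.8]
opening: 1.003
```

Request:
move_arm([
  {"tx":-0.1,"ty":0,"tz":0,"rx":0,"ry":0,"rz":0,"gripper":1},
])

```text
clock: 21.65
eef_pos: [657.4, -93.7, 15.2]
tcp_rot: [-3.141, -0.001, 1.57]
contact_force: [0.4, 7.2, 0.5]
opening: 1.004
```

The push goes stiff at the same tcp y (-93.7) with no slide, so the basket was already on the block. I retreat and do the final check.

Request:
move_arm([
  {"tx":0.5,"ty":0,"tz":0,"rx":0,"ry":0,"rz":0,"gripper":1},
  {"tx":2,"ty":0,"tz":0,"rx":0,"ry":0,"rz":0,"gripper":1},
  {"tx":2,"ty":0,"tz":0,"rx":0,"ry":0,"rz":0,"gripper":1},
  {"tx":0,"ty":0,"tz":-3,"rx":0,"ry":0,"rz":0,"gripper":1},
  {"tx":0,"ty":0,"tz":-5,"rx":0,"ry":0,"rz":0,"gripper":1},
  {"tx":0,"ty":0,"tz":-5,"rx":0,"ry":0,"rz":0,"gripper":1},
  {"tx":3,"ty":-3,"tz":0,"rx":0,"ry":0,"rz":0,"gripper":1},
  {"tx":3,"ty":-3,"tz":0,"rx":0,"ry":0,"rz":0,"gripper":1},
  {"tx":3,"ty":-3,"tz":0,"rx":0,"ry":0,"rz":0,"gripper":1},
  {"tx":3,"ty":-3,"tz":0,"rx":0,"ry":0,"rz":0,"gripper":1},
  {"tx":0,"ty":0,"tz":0,"rx":0,"ry":0,"rz":0,"gripper":1},
  {"tx":0,"ty":0,"tz":0,"rx":0,"ry":0,"rz":0,"gripper":1},
])

```text
clock: 22.85
eef_pos: [537.1, 72.4, 145.6]
tcp_rot: [3.141, 0.0, 1.573]
contact_force: [0.6, 0.5, -0.2]
opening: 0.999
```

Run:
```python
from h import *
for n in("top","side"):
    b,p=basket(n);print(n,b);cv2.imwrite(f"pics/{n}8.png",p[:,:,::-1])
a=cv2.imread("pics/top8.png");b=cv2.imread("pics/side8.png")
cv2.imwrite("pics/c8.png",cv2.vconcat([a[60:330,:],b[90:390]]))
print(r.sense()["contact_force"],r.sense()["clock"])
```

```text
top (323, array([ 667.4, -174.5]), array([121.8, 138.5]), 0.14, array([ 606.4, -243.7]), array([ 728.2, -105.2]))
side (367, array([ 666.8, -173.1]), array([140.4, 123.1]), -0.47, array([ 605.2, -242.9]), array([ 728.6, -102.7]))
[ 0.63345345 -0.33277828  0.12163451] 22.95
```

View pics/c8.png

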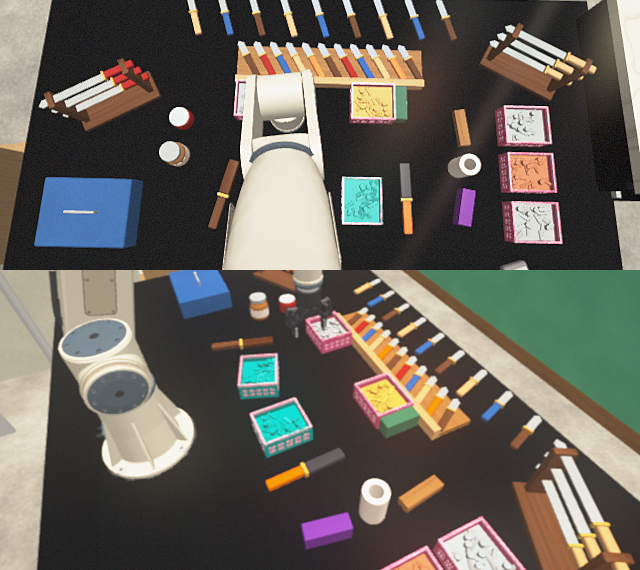

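The brass basket stands in the corner at (372,103) in the upper picture, and everything else visible is where it was. The arm is clear at z = 145, so I hand in.

```bash
python3 -c "
from rig import r
print(r.sign_off())"
```

```text
the job is handed in; nothing more can be done
None
```

The pink basket of brass fittings now stands in the corner, with its back against the rail and its side against the green block. I handed the job in at about 23 s of the 48 s allowed. I pushed it with the open fingers in three steps: toward the rail, sideways to the block, then the last few millimetres to the rail. A light sideways touch at the end checked the fit.

- **Against the rail:** the push went stiff at 14 N. The cameras put the basket's back at about x = 728, and the rail's front face had measured about 727.5.
- **Against the block:** the closing touch went stiff (7 N) at the same spot as the first contact, without the basket sliding.
- **Final position:** the top camera gives centre (667, -174.5) and yaw 0.1°. The side camera differs by about 1.5 mm in y and 0.6° in yaw, within what I'd expect from it.
- **Other things on the stall:** everything visible in the last pictures stood where it started. This was judged by eye, not measured again.

One small disagreement: the top camera put the basket's side about 1 mm short of the block, but the touch showed it already firm there.

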